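Unlock a countertop slicer and open its loading bay

ROBOT

A 7-joint arm with a two-finger parallel gripper is mounted at the origin on a cart in front of the work surface, level with it; the furniture and walls round the work are solid. World frame = base frame: x ahead of the robot, y to its left, z up, the work surface at z = 0. Lengths are in mm, angles in rad, forces in N, time in s.
With the tool pointing down it reaches from about 400 to 875 mm from the base axis. Payload 4.4 kg.
Tool frame: the origin (TCP) lies midway between the tips of the shut fingers; the grasp point (between the pads) lies grasp_offset behind it (grasp_offset is the distance from the TCP to the grasp point, in mm); z points along the fingers, y is the line along which they close (so a half turn about z gives the same grasp; the last joint's range is limited). The gripper opens to 85 mm and grips with 20 to 120 N. Pads are 22 mm wide; open, the fingers measure 114 mm over their backs; the gripper's body (76 mm by 85 mm) begins 54 mm behind the grasp point. The pads swing forward as they close: fully open they stand 13 mm farther back than shut.
Start: joints at [1.176, 0.628, 0.038, 1.517, -0.027, 0.996, -0.02], TCP at [209.918, -615.185, 231.313] pointing down, gripper open.
Joint ranges: [-3.06, 3.06], [-0.37, 2.12], [-1.25, 1.32], [0.18, 2.47], [-1.1, 4.24], [0.23, 1.98], [-2.94, 2.94]. Speed limits (rad/s): [2.57, 2.57, 3.14, 3.14, 3.14, 3.14, 3.14].

INTERFACE

Orientations are given as [roll, pitch, yaw] about the fixed x, y, z axes, in that order (R = Rz(yaw) Ry(pitch) Rx(roll)).
In Python, from cell import * gives the robot as it stands. The module is installed in compiled form; this text tells all that it offers.
- The arm moves only by the shell command python3 -m jog 'ROWS'. ROWS is a JSON object of lists of equal length, an entry for each row: "angular": the turn, a rotation vector about the tool's x, y, z in degrees, a list of three; "travel": the shift along the tool's x, y, z in cm, a list of three; "fingers": the closure, from 0 (fully open) to 1 (shut). In form: {"angular": [[rx, ry, rz], ...], "travel": [[tx, ty, tz], ...], "fingers": [fingers, ...]}. A call has 1 to 5 rows; each row is the pose to reach, as a shift and turn from the pose commanded when the call began, along the tool's axes at that moment; what a row does not reach only later rows make up. A row lasts 1/8 s, in which the tool goes at most 62.5 mm and 10.7 degrees, less where a joint would pass 70% of its speed; a pose out of reach is approached as far as the arm can. A call with a gripper value outside its range is refused whole. The fingers move at their own pace and stop on an object; the grip force is fixed at half the most. Time passes only in rows, so rows that repeat a pose let the fingers close. It gives the time, the measured TCP pose, the force and the opening at its end, in the units of the state.
- read_state(): the state, without advancing time (a new reading comes with each control period).
- get_image(name): name is "scene" or "top" or "wrist"; returns the picture (400x640x3 uint8, red, green, blue); there is no depth.
- camera_model(name): a dict with "mtx" (3x3 intrinsics, pixels), "T" (4x4, takes a point from camera to world coordinates). Camera axes: x right, y down, z forward; pixel columns grow to the right and rows downward; lengths in mm; the calibration is good to about 2 mm. A picture is of the moment at which its call begins: read the wrist's pose just before it. camera_model takes no time and is no camera call; for the wrist camera it gives the pose at the moment of the call.
- finish_job(): hands the job in, once; it reports no verdict.
The state is a dict: "clock": time; "qpos": joint angles; "qd": joint speeds; "tau": joint torques, N m; "eef_pos": TCP position; "tool_rot": TCP orientation; "force": force on the tool from outside, world axes, zero at the start; "torque": the same for the moment, N m; "width": finger opening in mm.
Only numpy, scipy, OpenCV 4.12 (cv2) and the standard library are available. Lean on these libraries where they do the work, as an engineer would, in place of code of your own. Each camera call takes 0.05 s, during which the arm holds its last target. There are 200 camera calls.

TASK

The fruit slicer on the counter is locked for storage: the sprung lock plunger with the red T-grip holds its pusher in the blades. Pull the T-grip up against its spring, turn it clockwise (seen from above) and let it down into its rest notch, which lies just before the stop that ends the turn, so that it stays retracted when you let go; feel for that stop and do not wrench the grip against it or force the pusher while it is locked. Then draw the pusher with the black handle all the way back from the blades to open the loading bay, with the plunger left parked, and without disturbing the dish, the honey jar or the mug.

Things in the scene. Friction and masses are not known exactly. Their poses are not given: they have to be found in the camera images.
- slicer: Push slicer, 360 x 150 mm, 192 mm high with its handle, pale cast metal, stuck fast to the counter by four rubber feet. Origin: centre of the base on the counter. Its x axis runs along the two guide rods towards the blade frame (blades at x = +153 mm), z up. The pusher slides along -x to open. Base top at z = 30 mm, blade frame top at 143 mm, 18 mm thick, 142 mm wide.
- knob_grip (a point): Centre line of the red T-grip on top of the lock plunger, 8 mm below its top face. The grip is a bar 48 mm long (its x axis), 13 mm thick (y) and 24 mm high, edges rounded; z up along the plunger axis. Under it a neck 6 mm high, then the black skirt, 43 mm across, whose top is 22 mm below this point. Locked: 129 mm above the counter, 10 mm from the slicer origin along its x.
- plunger (a joint): Lift of the lock plunger, m: 0 locked (pin 5 mm down in the lock rail), 0.014 the most. Spring and weight pull down with 5 N at 0 and 11 N at 0.012. Inside, a lip guards the rest notch: the cross pin passes over it only when lifted past 0.010. Let down in the notch the plunger rests at about 0.007; let down on the lip it stands at 0.010, before the lip it springs back to 0.
- knob (a joint): Turn of the T-grip, rad, clockwise seen from above positive. Locked it lies within 0.06 of 0, the bar along the guide rods. The rest notch is hidden under the skirt; parked, the grip reads from 0.5 to 1.45, different on every machine. A solid stop ends the notch: a grip turned lightly against it (0.2 to 0.5 N m) stands over the notch, which is 1.5 mm wider than the cross pin 13 mm from the axis.
- carriage (a joint): Travel of the pusher carriage away from the blades, m: 0 home in the blades (where the plunger locks it, 1 mm play), 0.12 fully back against its rear stop. It carries the plunger and the handle with it, slides against about 3 N of friction and stays where it is left.
- handle_grip (a point): Middle of the upright black handle on the pusher: a round grip 23 mm across and 48 mm tall, from 24 mm below this point to 24 mm above it. Locked it is 168 mm above the counter, 101 mm from the slicer origin along its x, 91 mm from the T-grip towards the blades. The pusher is 6 mm below the grip, top 138 mm above the counter.
- dish: Small white berry dish with red pattern, the one at the right front of the counter (another stands at the back wall), 112 mm across, 54 mm high, loose bystander. Origin: centre of its underside.
- jar: Honey jar with grey lid, 71 mm across, 110 mm high, loose bystander. Origin: centre of its underside.
- mug: Green mug, 92 mm across, 125 mm with its handle, 100 mm high, loose bystander. Origin: centre of its underside.

How it is judged:
By the outcome, as a careful person would: the job done as asked, in the order asked, and still so for the second after the job is handed in, with the robot touching nothing.
It also fails if it takes over 64 s, if anything falls off the work surface, if the arm or the gripper's body presses on something with over 40 N, if the wrist force passes 120 N, or if a joint passes its speed limit or range.

## Working session

There is one attempt and no reset: what is moved stays moved. The work goes in short steps, Python scripts to look and compute and a shell command to move; the robot and the scene stay as the last step left them, time stands still between calls to the robot, and variables do not carry over. Pictures are saved under pics/ and viewed, on a budget of 10 in all, crops included, one or two more only if the job needs it, and the job is handed in when it is done.

```bash
mkdir -p pics; python3 - <<'E'
from cell import *
import cv2
s=read_state();print(s)
for n in("scene","top"):
    cv2.imwrite(f"pics/{n}0.png",get_image(n)[:,:,::-1]);c=camera_model(n);print(n,c["mtx"].tolist(),c["T"].round(4).tolist())
E
```

```text
{'clock': 0.0, 'qpos': array([ 1.17620203,  0.62937049,  0.03845541,  1.51838215, -0.02700319,
        0.99628548, -0.01999703]), 'qd': array([-0.00159833, -0.00087085, -0.001124  , -0.00163034, -0.00092606,
       -0.00090457,  0.00028591]), 'tau': array([ 1.44542469e-04, -5.63414204e+01,  1.22631546e+00, -1.93444848e+01,
        1.09642575e-02,  1.05832180e-02,  2.81788527e-05]), 'eef_pos': array([ 209.70293267, -614.57671488,  230.36902028]), 'tool_rot': array([-3.13966588e+00,  3.22128971e-05,  3.28784349e-01]), 'force': array([0.05324244, 0.14051852, 1.08594719]), 'torque': array([-0.01784308, -0.04476503,  0.02002192]), 'width': 85.33816502828034}
scene [[410.55140215477087, 0.0, 319.540552465654], [0.0, 410.55140215477087, 196.88120826975666], [0.0, 0.0, 1.0]] [[-0.6196, -0.5567, 0.5534, -185.8689], [-0.7849, 0.429, -0.4472, 506.6609], [0.0115, -0.7114, -0.7027, 1089.16], [0.0, 0.0, 0.0, 1.0]]
top [[403.28366192007, 0.0, 322.28161631906715], [0.0, 403.28366192007, 200.6649028387836], [0.0, 0.0, 1.0]] [[-0.0284, -0.9955, 0.0904, 446.4671], [-0.9996, 0.0286, 0.0009, -88.355], [-0.0035, -0.0904, -0.9959, 1429.6291], [0.0, 0.0, 0.0, 1.0]]
```

View pics/top0.png

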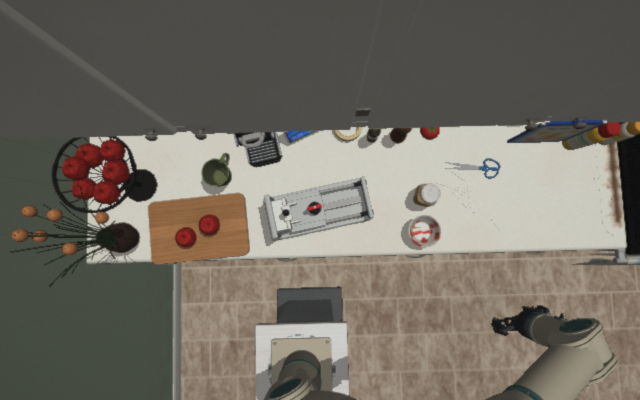

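View pics/scene0.png

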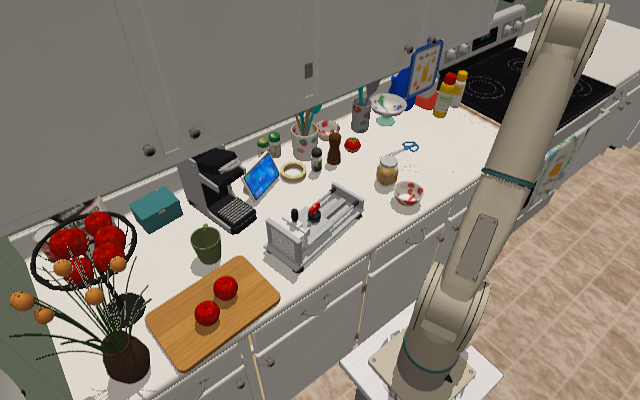

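The top view shows the slicer with its blade frame at left (~270,215), the black handle at ~(286,212) and the red grip at ~(314,208). The jar is at (428,194), the dish at (424,232) and the mug at (217,172). I'll enlarge the slicer.

```bash
cat > h.py <<'E'
import numpy as np
from cell import *
def ray(n,uv,z,c=None):
    c=c or camera_model(n);T=c["T"];d=T[:3,:3]@np.linalg.inv(c["mtx"])@[*uv,1];o=T[:3,3]
    return (o+d*(z-o[2])/d[2])
def proj(n,p):
    c=camera_model(n);T=c["T"];q=c["mtx"]@(T[:3,:3].T@(np.array(p)-T[:3,3]));return q[:2]/q[2]
E
python3 - <<'E'
import cv2,numpy as np
a=cv2.imread("pics/top0.png")[170:250,255:385];b=cv2.imread("pics/scene0.png")[175:285,250:380]
a=cv2.resize(a,None,fx=6,fy=6,interpolation=2)
cv2.imwrite("pics/c0.png",a)
E
```

```text
(no output)
```

View pics/c0.png

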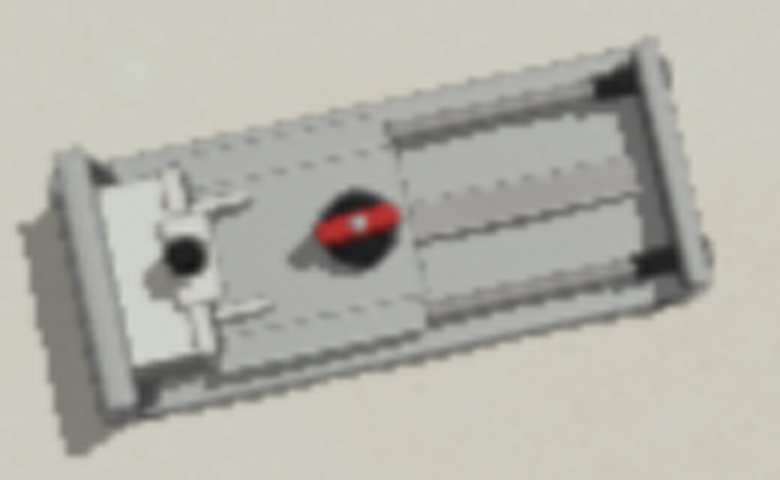

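The crop shows the red bar centred at (360,223), or full-image (315.0,207.2), running from (318,232) to (400,213). The black handle top is at (186,256), or (286.0,212.7).

```bash
python3 - <<'E'
from h import *
f=lambda u,v,z:ray("top",(255+u/6-.4,170+v/6-.4),z)
k=f(360,223,137);h=f(186,256,192);print(k,h,np.linalg.norm((k-h)[:2]))
d=h-k;print("axis yaw",np.degrees(np.arctan2(d[1],d[0])))
a=f(74,158,143);b=f(118,412,143);print(a,b,np.linalg.norm(a-b),np.degrees(np.arctan2(*(b-a)[1::-1])))
e=f(318,232,137)-f(400,213,137);print("bar",np.linalg.norm(e),np.degrees(np.arctan2(e[1],e[0])))
for n,uv,z in(("jar",(428,191),110),("dish",(424,232),54),("mug",(216,172),50)):print(n,ray("top",uv,z))
c=camera_model("wrist");s=read_state();print(c["T"].round(3).tolist(),c["mtx"][0,0],s["eef_pos"],s["tool_rot"])
E
```

```text
[544.86357424 -61.91314148 137.        ] [526.28171431  26.54332915 192.        ] 90.38712692938296
axis yaw 101.86350196955746
[583.62985647  89.92052726 143.        ] [447.7358033   68.77491894 143.        ] 137.52938027047185 -171.15549593079868
bar 45.08220192358235 101.44352207720542
jar [ 588.22234281 -435.68410941  110.        ]
dish [ 454.58029372 -429.55263768   54.        ]
mug [681.86184687 277.74934402  50.        ]
[[0.322, -0.907, -0.273, 278.509], [-0.947, -0.308, -0.092, -591.247], [-0.0, 0.288, -0.958, 373.354], [0.0, 0.0, 0.0, 1.0]] 324.76054171071627 [ 209.70805646 -614.64696647  230.50187035] [-3.13989943e+00  1.43205738e-05  3.28754017e-01]
```

```bash
cat >> h.py <<'E'
from scipy.spatial.transform import Rotation as Ro
def need(p,yaw):  # travel cm / angular deg from present measured pose to TCP p, tool down with yaw deg
    s=read_state();R=Ro.from_euler("xyz",s["tool_rot"]);t=R.inv().apply(np.array(p)-s["eef_pos"])/10
    r=(R.inv()*Ro.from_euler("xyz",[180,0,yaw],degrees=True)).as_rotvec(degrees=True)
    print("travel",t.round(2),"ang",r.round(2))
def st():
    s=read_state();print(round(s["clock"],2),s["eef_pos"].round(1),np.degrees(s["tool_rot"]).round(2),"F",s["force"].round(1),"T",s["torque"].round(2),"w",round(s["width"],1))
E
python3 -c "
import cell;print([n for n in dir(cell) if n[0]!='_'],getattr(cell,'grasp_offset',None))"
python3 -m jog '{"angular":[[0,0,-8],[0,0,-16],[0,0,-24],[0,0,-32],[0,0,-40]],"travel":[[4.5,-3.8,-0.5],[9,-7.6,-1],[13.5,-11.4,-1.5],[18,-15.2,-2],[22.5,-19,-2.5]],"fingers":[0,0,0,0,0]}'
python3 -c "
from h import *;st();need([545,-62,240],101);print(read_state()['qpos'].round(2))"
```

```text
['MotionError', 'camera_model', 'finish_job', 'get_image', 'grasp_offset', 'read_state'] 18.700000000000003
clock: 0.72
eef_pos: [362.2, -360.9, 256.3]
tool_rot: [-3.141, -0.0, 1.031]
force: [0.9, -1.2, 0.6]
width: 85.5
0.72 [ 362.2 -360.9  256.3] [-179.99   -0.     59.1 ] F [ 0.9 -1.2  0.6] T [ 0.   -0.06  0.03] w 85.5
travel [35.04  0.34  1.64] ang [-1.00e-02 -1.00e-02 -4.19e+01]
[ 0.86  0.4  -0.18  1.86  0.09  0.88  0.1 ]
```

```bash

python3 -m jog '{"angular":[[0,0,-8.4],[0,0,-16.8],[0,0,-25.2],[0,0,-33.5],[0,0,-41.9]],"travel":[[6,0.06,0.2],[12,0.12,0.5],[18,0.2,0.8],[24,0.25,1.2],[30,0.3,1.6]],"fingers":[0,0,0,0,0]}'
python3 -m jog '{"angular":[[0,0,0],[0,0,0]],"travel":[[0,0,0],[0,0,0]],"fingers":[0,0]}'
python3 -c "
from h import *;st();need([545,-62,210],101)"
```

```text
clock: 1.35
eef_pos: [520.0, -106.0, 240.1]
tool_rot: [-3.141, 0.0, 1.763]
force: [0.8, 0.2, 0.6]
width: 85.3
clock: 1.6
eef_pos: [518.7, -108.1, 239.9]
tool_rot: [-3.14, 0.0, 1.758]
force: [0.6, -1.0, 0.2]
width: 85.5
1.6 [ 518.7 -108.1  239.9] [-1.7991e+02  2.0000e-02  1.0071e+02] F [ 0.6 -1.   0.2] T [-0.01  0.01  0.  ] w 85.5
travel [4.04 3.45 2.98] ang [-0.09  0.02 -0.29]
```

```bash
python3 - <<'E'
from h import *
import cv2,pickle
c=camera_model("wrist");im=get_image("wrist");pickle.dump(c,open("w1.pkl","wb"))
cv2.imwrite("pics/w1.png",im[:,:,::-1])
E
```

```text
(no output)
```

View pics/w1.png

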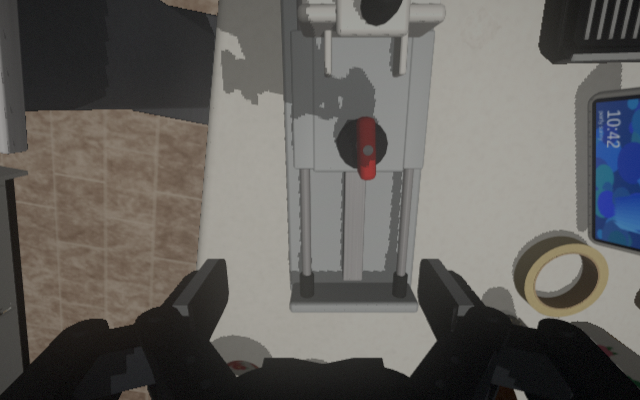

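The wrist view shows the grip's top centre dot at (368,150), bar ends at about (367,118) and (369,178), and rods from (305,170)–(306,285) and (416,170)–(402,285). The skirt is centred at (362,145).

```bash
python3 - <<'E'
from h import *
import pickle
c=pickle.load(open("w1.pkl","rb"));f=lambda u,v,z:ray("wrist",(u,v),z,c)
print(f(368,150,137))
a,b=f(367,120,137),f(368.5,171,137);print((a+b)/2,np.linalg.norm(a-b),np.degrees(np.arctan2(*(a-b)[1::-1])))
for z in (45,60,75):
  l=f(303,170,z)-f(306,285,z);r=f(416,170,z)-f(402,285,z);m=(f(303,170,z)+f(416,170,z)-f(306,285,z)-f(402,285,z))
  print(z,[np.degrees(np.arctan2(v[1],v[0])).round(1) for v in(l,r,m)])
l=f(294,30,30)-f(290,300,30);print(np.degrees(np.arctan2(*l[1::-1])))
E
```

```text
[543.74821014 -61.74201594 137.        ]
[542.91807856 -58.91400774 137.        ] 38.043012142057364 104.64097275830976
45 [np.float64(101.1), np.float64(98.5), np.float64(99.8)]
60 [np.float64(101.1), np.float64(98.5), np.float64(99.8)]
75 [np.float64(101.1), np.float64(98.5), np.float64(99.8)]
98.23995659358793
```

```bash

python3 -m jog '{"angular":[[0,0,-0.8],[0,0,-0.8],[0,0,-0.8],[0,0,-0.8]],"travel":[[4,3.4,2],[4,3.4,5],[4,3.4,8],[4,3.4,8]],"fingers":[0,0,0,0]}'
python3 -c "
from h import *
st();need([544.2,-61.8,112],101.5)
import cv2,pickle
c=camera_model('wrist');im=get_image('wrist');pickle.dump(c,open('w2.pkl','wb'))
cv2.imwrite('pics/w2.png',im[:,:,::-1])"
```

```text
clock: 2.15
eef_pos: [543.0, -63.8, 158.6]
tool_rot: [-3.136, -0.0, 1.769]
force: [-0.0, -0.0, 0.8]
width: 85.6
2.15 [543.  -63.8 158.6] [-1.7970e+02 -2.0000e-02  1.0137e+02] F [-0.  -0.   0.8] T [ 0.03 -0.01  0.01] w 85.6
travel [0.17 0.18 4.66] ang [-0.3  -0.02 -0.13]
```

View pics/w2.png

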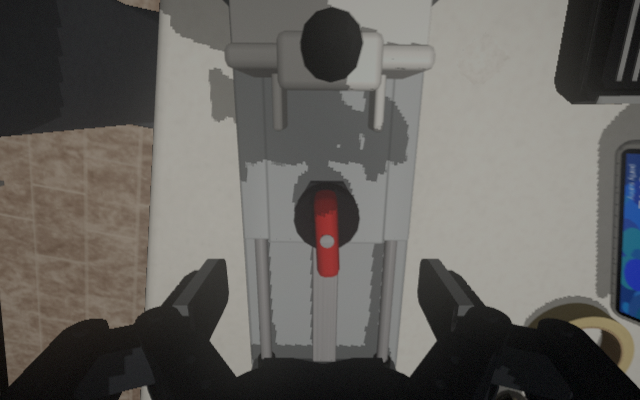

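The dot is at (327,242), midway between the pads (228 and 420), and the handle top is at about (332,25).

```bash
python3 - <<'E'
from h import *
import pickle
c=pickle.load(open("w2.pkl","rb"));f=lambda u,v,z:ray("wrist",(u,v),z,c)
print(f(327,242,137));a,b=f(325,195,137),f(328.5,268,137);print(np.linalg.norm(a-b),np.degrees(np.arctan2(*(a-b)[1::-1])))
l=f(259,245,60)-f(265,350,60);r=f(399,245,60)-f(382,350,60);print([np.degrees(np.arctan2(v[1],v[0])).round(1) for v in(l,r,l+r)])
E
python3 -m jog '{"angular":[[0,0,-0.3],[0,0,-0.3],[0,0,-0.3],[0,0,-0.3],[0,0,-0.3]],"travel":[[0.17,0.16,1.5],[0.17,0.16,3],[0.17,0.16,4.6],[0.17,0.16,4.6],[0.17,0.16,4.6]],"fingers":[0,0,0,0,0.3]}'
python3 -c "
from h import *
st();need([544.2,-61.8,112],101.5)"
```

```text
[544.15450059 -62.13438294 137.        ]
42.65241054421973 104.08287590445431
[np.float64(101.1), np.float64(96.7), np.float64(98.9)]
clock: 2.82
eef_pos: [546.7, -59.8, 114.3]
tool_rot: [3.141, -0.0, 1.778]
force: [0.5, -0.4, -0.2]
width: 69.7
2.83 [546.7 -59.8 114.3] [179.99  -0.   101.84] F [ 0.5 -0.4 -0.2] T [ 0.01 -0.04  0.01] w 69.7
travel [-0.14 -0.28  0.23] ang [ 0.01 -0.    0.34]
```

```bash

python3 -m jog '{"angular":[[0,0,0],[0,0,0]],"travel":[[-0.05,-0.15,0.2],[-0.05,-0.15,0.2]],"fingers":[0.3,0.3]}'
python3 -c "
from h import *
st();need([544.2,-61.8,112],101.5)"
```

```text
clock: 3.08
eef_pos: [545.1, -60.9, 112.5]
tool_rot: [3.141, 0.0, 1.777]
force: [-0.1, -1.0, 0.2]
width: 59.8
3.08 [545.1 -60.9 112.5] [1.7999e+02 1.0000e-02 1.0183e+02] F [-0.1 -1.   0.2] T [-0.03 -0.   -0.01] w 59.8
travel [-0.07 -0.11  0.05] ang [0.01 0.01 0.33]
```

Close, 1 mm off laterally. Grip with that corrected and check forces.

```bash

python3 -m jog '{"angular":[[0,0,0],[0,0,0],[0,0,0],[0,0,0],[0,0,0]],"travel":[[0,-0.1,0],[0,-0.1,0],[0,-0.1,0],[0,-0.1,0],[0,-0.1,0]],"fingers":[0.6,0.7,0.8,0.9,1]}'
python3 -m jog '{"angular":[[0,0,0],[0,0,0],[0,0,0],[0,0,0]],"travel":[[0,0,0],[0,0,0],[0,0,0],[0,0,0]],"fingers":[1,1,1,1]}'
python3 -c "
from h import *
st()"
```

```text
clock: 3.7
eef_pos: [544.3, -60.9, 112.5]
tool_rot: [3.141, 0.0, 1.777]
force: [-0.5, 0.2, 3.1]
width: 11.6
clock: 4.2
eef_pos: [544.2, -60.9, 112.5]
tool_rot: [3.141, 0.0, 1.777]
force: [-1.0, 1.0, 5.7]
width: 12.1
4.2 [544.2 -60.9 112.5] [179.99   0.   101.84] F [-1.   1.   5.7] T [ 0.07  0.26 -0.  ] w 12.1
```

```bash

python3 -m jog '{"angular":[[0,0,0],[0,0,0],[0,0,0],[0,0,0],[0,0,0]],"travel":[[0,0,-0.4],[0,0,-0.8],[0,0,-1.2],[0,0,-1.2],[0,0,-1.2]],"fingers":[1,1,1,1,1]}'
python3 -c "
from h import *
st()"
```

```text
clock: 4.82
eef_pos: [544.1, -60.9, 124.0]
tool_rot: [-3.141, -0.0, 1.777]
force: [2.9, 0.4, -10.6]
width: 11.7
4.83 [544.1 -60.9 124. ] [-1.7999e+02 -1.0000e-02  1.0184e+02] F [  2.9   0.4 -10.6] T [ 0.07 -0.72 -0.02] w 11.7
```

```bash

python3 -m jog '{"angular":[[0,0,5],[0,0,10],[0,0,15],[0,0,20],[0,0,20]],"travel":[[0,0,0],[0,0,0],[0,0,0],[0,0,0],[0,0,0]],"fingers":[1,1,1,1,1]}'
python3 -c "
from h import *
st()"
python3 -m jog '{"angular":[[0,0,2],[0,0,4],[0,0,4]],"travel":[[0,0,0],[0,0,0],[0,0,0]],"fingers":[1,1,1]}'
python3 -c "
from h import *
st()"
```

```text
clock: 5.45
eef_pos: [544.1, -60.9, 124.1]
tool_rot: [-3.141, 0.0, 1.429]
force: [3.3, 0.4, -10.3]
width: 11.8
5.45 [544.1 -60.9 124.1] [-1.7999e+02  1.0000e-02  8.1890e+01] F [  3.3   0.4 -10.3] T [-0.11 -0.72  0.02] w 11.8
clock: 5.82
eef_pos: [544.1, -60.9, 124.3]
tool_rot: [-3.141, 0.0, 1.358]
force: [3.2, 0.8, -9.9]
width: 11.9
5.83 [544.1 -60.9 124.3] [-179.99    0.     77.82] F [ 3.2  0.8 -9.9] T [-0.01 -0.68 -0.03] w 11.9
```

```bash
cat > g.py <<'E'
from h import *
import sys
s=read_state();print(round(np.degrees(s["tool_rot"][2]),2),s["eef_pos"].round(1),s["force"].round(1),s["torque"].round(2),round(s["width"],1))
sys.exit(abs(s["torque"][2])>0.13)
E
python3 -m jog '{"angular":[[0,0,1],[0,0,2],[0,0,2]],"travel":[[0,0,0],[0,0,0],[0,0,0]],"fingers":[1,1,1]}' >/dev/null && python3 g.py &&
python3 -m jog '{"angular":[[0,0,1],[0,0,2],[0,0,2]],"travel":[[0,0,0],[0,0,0],[0,0,0]],"fingers":[1,1,1]}' >/dev/null && python3 g.py &&
python3 -m jog '{"angular":[[0,0,1],[0,0,2],[0,0,2]],"travel":[[0,0,0],[0,0,0],[0,0,0]],"fingers":[1,1,1]}' >/dev/null && python3 g.py &&
python3 -m jog '{"angular":[[0,0,1],[0,0,2],[0,0,2]],"travel":[[0,0,0],[0,0,0],[0,0,0]],"fingers":[1,1,1]}' >/dev/null && python3 g.py &&
python3 -m jog '{"angular":[[0,0,1],[0,0,2],[0,0,2]],"travel":[[0,0,0],[0,0,0],[0,0,0]],"fingers":[1,1,1]}' >/dev/null && python3 g.py &&
python3 -m jog '{"angular":[[0,0,1],[0,0,2],[0,0,2]],"travel":[[0,0,0],[0,0,0],[0,0,0]],"fingers":[1,1,1]}' >/dev/null && python3 g.py &&
python3 -m jog '{"angular":[[0,0,1],[0,0,2],[0,0,2]],"travel":[[0,0,0],[0,0,0],[0,0,0]],"fingers":[1,1,1]}' >/dev/null && python3 g.py &&
python3 -m jog '{"angular":[[0,0,1],[0,0,2],[0,0,2]],"travel":[[0,0,0],[0,0,0],[0,0,0]],"fingers":[1,1,1]}' >/dev/null && python3 g.py
```

```text
75.82 [544.1 -60.9 124.3] [  3.   -0.  -11.6] [-0.01 -0.67  0.01] 11.8False
```

```bash
sed -i 's/sys.exit(\(.*\))$/sys.exit(int(\1))/' g.py
python3 -m jog '{"angular":[[0,0,1],[0,0,2],[0,0,2]],"travel":[[0,0,0],[0,0,0],[0,0,0]],"fingers":[1,1,1]}' >/dev/null && python3 g.py &&
python3 -m jog '{"angular":[[0,0,1],[0,0,2],[0,0,2]],"travel":[[0,0,0],[0,0,0],[0,0,0]],"fingers":[1,1,1]}' >/dev/null && python3 g.py &&
python3 -m jog '{"angular":[[0,0,1],[0,0,2],[0,0,2]],"travel":[[0,0,0],[0,0,0],[0,0,0]],"fingers":[1,1,1]}' >/dev/null && python3 g.py &&
python3 -m jog '{"angular":[[0,0,1],[0,0,2],[0,0,2]],"travel":[[0,0,0],[0,0,0],[0,0,0]],"fingers":[1,1,1]}' >/dev/null && python3 g.py &&
python3 -m jog '{"angular":[[0,0,1],[0,0,2],[0,0,2]],"travel":[[0,0,0],[0,0,0],[0,0,0]],"fingers":[1,1,1]}' >/dev/null && python3 g.py &&
python3 -m jog '{"angular":[[0,0,1],[0,0,2],[0,0,2]],"travel":[[0,0,0],[0,0,0],[0,0,0]],"fingers":[1,1,1]}' >/dev/null && python3 g.py &&
python3 -m jog '{"angular":[[0,0,1],[0,0,2],[0,0,2]],"travel":[[0,0,0],[0,0,0],[0,0,0]],"fingers":[1,1,1]}' >/dev/null && python3 g.py &&
python3 -m jog '{"angular":[[0,0,1],[0,0,2],[0,0,2]],"travel":[[0,0,0],[0,0,0],[0,0,0]],"fingers":[1,1,1]}' >/dev/null && python3 g.py
```

```text
73.82 [544.1 -60.9 124.3] [  2.2   0.4 -10.3] [-0.09 -0.62 -0.04] 11.8
71.82 [544.1 -60.9 124.3] [  2.8   0.1 -10.8] [ 0.02 -0.63 -0.04] 12.1
69.82 [544.1 -60.9 124.3] [  2.1   0.1 -10.2] [ 0.02 -0.55 -0.05] 12.0
67.82 [544.2 -60.9 124.3] [  2.    0.7 -11.5] [ 0.06 -0.59 -0.02] 11.8
65.82 [544.2 -60.9 124.3] [  1.7  -0.5 -10.7] [ 0.   -0.55 -0.03] 11.4
63.82 [544.1 -60.9 124.3] [  1.7  -0.1 -10.1] [ 0.02 -0.58 -0.08] 12.0
61.82 [544.2 -60.9 124.3] [  2.2   0.5 -10.3] [-0.02 -0.53 -0.05] 11.8
59.82 [544.2 -60.9 124.3] [ 2.2 -0.6 -9.6] [ 0.01 -0.56  0.  ] 11.7
```

```bash

python3 -m jog '{"angular":[[0,0,1],[0,0,2],[0,0,2]],"travel":[[0,0,0],[0,0,0],[0,0,0]],"fingers":[1,1,1]}' >/dev/null && python3 g.py &&
python3 -m jog '{"angular":[[0,0,1],[0,0,2],[0,0,2]],"travel":[[0,0,0],[0,0,0],[0,0,0]],"fingers":[1,1,1]}' >/dev/null && python3 g.py &&
python3 -m jog '{"angular":[[0,0,1],[0,0,2],[0,0,2]],"travel":[[0,0,0],[0,0,0],[0,0,0]],"fingers":[1,1,1]}' >/dev/null && python3 g.py &&
python3 -m jog '{"angular":[[0,0,1],[0,0,2],[0,0,2]],"travel":[[0,0,0],[0,0,0],[0,0,0]],"fingers":[1,1,1]}' >/dev/null && python3 g.py &&
python3 -m jog '{"angular":[[0,0,1],[0,0,2],[0,0,2]],"travel":[[0,0,0],[0,0,0],[0,0,0]],"fingers":[1,1,1]}' >/dev/null && python3 g.py &&
python3 -m jog '{"angular":[[0,0,1],[0,0,2],[0,0,2]],"travel":[[0,0,0],[0,0,0],[0,0,0]],"fingers":[1,1,1]}' >/dev/null && python3 g.py &&
python3 -m jog '{"angular":[[0,0,1],[0,0,2],[0,0,2]],"travel":[[0,0,0],[0,0,0],[0,0,0]],"fingers":[1,1,1]}' >/dev/null && python3 g.py &&
python3 -m jog '{"angular":[[0,0,1],[0,0,2],[0,0,2]],"travel":[[0,0,0],[0,0,0],[0,0,0]],"fingers":[1,1,1]}' >/dev/null && python3 g.py
```

```text
57.82 [544.2 -60.9 124.3] [  1.6  -0.1 -11.1] [-0.04 -0.51 -0.03] 11.5
55.82 [544.2 -61.  124.3] [  2.3   0.3 -11.1] [-0.   -0.58 -0.01] 11.9
53.82 [544.2 -60.9 124.3] [  1.9   0.8 -10.6] [-0.03 -0.54 -0.02] 11.9
51.82 [544.2 -60.9 124.3] [  2.9   0.8 -11.1] [-0.06 -0.56 -0.01] 11.9
49.84 [544.2 -60.9 124.3] [  1.3   0.4 -11.1] [-0.01 -0.53  0.14] 11.7
```

```bash

python3 -m jog '{"angular":[[0,0,0.5],[0,0,0.5]],"travel":[[0,0,0],[0,0,0]],"fingers":[1,1]}' >/dev/null; python3 g.py
```

```text
49.35 [544.2 -60.9 124.3] [  1.6   0.2 -11.2] [-0.11 -0.58  0.27] 11.7
```

```bash

python3 -m jog '{"angular":[[0,0,0],[0,0,0]],"travel":[[0,0,0],[0,0,0]],"fingers":[1,1]}' >/dev/null; python3 g.py
```

```text
49.34 [544.2 -60.9 124.3] [  3.   -0.4 -10.8] [-0.04 -0.6   0.24] 12.1
```

The stop is reached with 0.25 N·m. I'll let it down in small steps.

```bash

python3 -m jog '{"angular":[[0,0,0],[0,0,0]],"travel":[[0,0,0.15],[0,0,0.3]],"fingers":[1,1]}' >/dev/null; python3 g.py
python3 -m jog '{"angular":[[0,0,0],[0,0,0]],"travel":[[0,0,0.05],[0,0,0.1]],"fingers":[1,1]}' >/dev/null; python3 g.py
python3 -m jog '{"angular":[[0,0,0],[0,0,0]],"travel":[[0,0,0.05],[0,0,0.1]],"fingers":[1,1]}' >/dev/null; python3 g.py
```

```text
49.33 [544.3 -61.  122. ] [ 0.5  0.1 -1.7] [0.08 0.05 0.28] 12.0
49.34 [544.3 -60.9 120.5] [-0.5 -0.3 -3. ] [ 0.01 -0.15  0.28] 11.9
49.34 [544.3 -61.  119.4] [0.1 0.2 1.1] [0.06 0.02 0.21] 11.5
```

```bash

python3 -m jog '{"angular":[[0,0,-0.6],[0,0,-0.6],[0,0,-0.6],[0,0,-0.6]],"travel":[[0,0,0],[0,0,0],[0,0,0],[0,0,0]],"fingers":[1,0.8,0.4,0.4]}' >/dev/null; python3 g.py
python3 -m jog '{"angular":[[0,0,0],[0,0,0],[0,0,0],[0,0,0]],"travel":[[0,0,-2],[0,0,-4],[0,0,-4],[0,0,-4]],"fingers":[0.4,0.2,0,0]}' >/dev/null; python3 g.py
python3 -c "
from h import *
st()
import cv2,pickle
c=camera_model('wrist');im=get_image('wrist');pickle.dump(c,open('w3.pkl','wb'))
cv2.imwrite('pics/w3.png',im[:,:,::-1])"
```

```text
49.92 [544.2 -61.  119.4] [0.5 0.7 0.1] [-0.01 -0.02  0.04] 50.4
49.94 [543.7 -60.9 158.8] [ 0.6  0.9 -0.4] [-0.04 -0.    0.03] 85.6
13.32 [543.7 -60.9 158.8] [-1.7997e+02  3.0000e-02  4.9940e+01] F [ 0.6  0.9 -0.4] T [-0.04 -0.    0.03] w 85.6
```

View pics/w3.png

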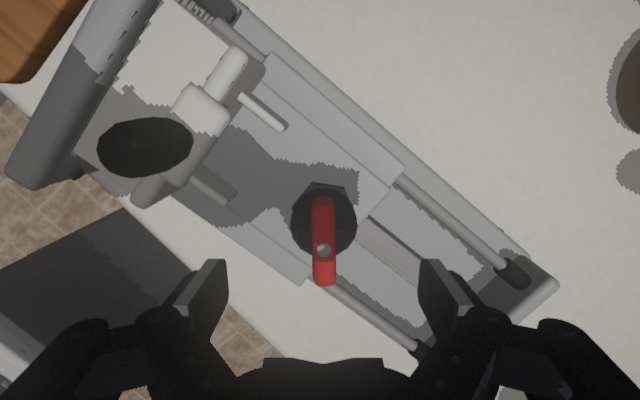

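The released grip stays turned (its bar is vertical in the image, dot at (323,250)). I'll check its height against the axis position, and work out the handle pose.

```bash
python3 - <<'E'
from h import *
import pickle
c=pickle.load(open("w3.pkl","rb"));f=lambda u,v,z:ray("wrist",(u,v),z,c)
for z in(137,144,147):print(z,f(323,250,z))
a,b=f(322,200,144),f(324,277,144);print(np.degrees(np.arctan2(*(a-b)[1::-1])))
c=pickle.load(open("w2.pkl","rb"))
print("handle top w2",f(332,40,192), f(331,28,192))
c=pickle.load(open("w1.pkl","rb"));
print(read_state()["qpos"].round(2))
t=np.radians(100.3);print(np.array([544.2,-62])+91*np.array([np.cos(t),np.sin(t)]))
need([527,27.3,190],101.5)
E
```

```text
137 [540.99551735 -63.82163037 137.        ]
144 [543.09289272 -61.31545954 144.        ]
147 [543.99176788 -60.24138633 147.        ]
51.270919668087075
handle top w2 [527.03550908  27.24346325 192.        ] [526.06494031  30.41103495 192.        ]
[ 0.12  0.58 -0.09  1.88  0.08  0.69 -0.71]
[527.92899842  27.53353845]
travel [ 5.69 -6.95 -3.14] ang [-8.000e-02  2.000e-02 -5.157e+01]
```

```bash

python3 -m jog '{"angular":[[0,0,0],[0,0,-10.3],[0,0,-20.6],[0,0,-30.9],[0,0,-41.2]],"travel":[[0,0,-6],[0,0,-6],[1.9,-2.3,-6],[3.8,-4.6,-6],[5.7,-6.95,-6]],"fingers":[0,0,0,0,0]}' >/dev/null
python3 -m jog '{"angular":[[0,0,-9.2],[0,0,-9.2],[0,0,-9.2]],"travel":[[0,0,0],[0,0,0],[0,0,0]],"fingers":[0,0,0]}' >/dev/null
python3 -c "
from h import *
st();need([527.3,27.3,150.5],100.3)
import cv2,pickle
c=camera_model('wrist');im=get_image('wrist');pickle.dump(c,open('w4.pkl','wb'))
cv2.imwrite('pics/w4.png',im[:,:,::-1])"
```

```text
14.38 [527.5  26.8 218.8] [-1.7994e+02  1.0000e-02  1.0013e+02] F [-0.2  0.5  0.4] T [-0.02 -0.02  0.03] w 85.4
travel [ 0.06 -0.    6.83] ang [-0.06  0.01 -0.17]
```

View pics/w4.png

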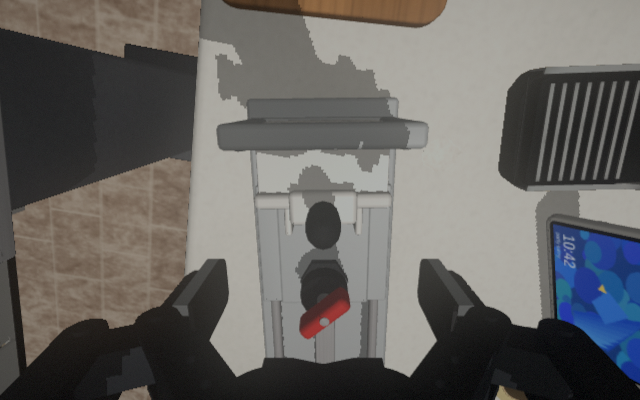

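The handle (323,225) is centred between the pads (229–420) and the knob dot (324,322) lines up with it, so the axis is ≈100.3°. The knob is still turned. I'll descend and grip.

```bash

python3 -m jog '{"angular":[[0,0,0],[0,0,0],[0,0,0],[0,0,0],[0,0,0]],"travel":[[0,0,2],[0,0,4],[0,0,6],[0,0,6.8],[0,0,6.8]],"fingers":[0,0,0,0,0.3]}' >/dev/null;python3 g.py
python3 -m jog '{"angular":[[0,0,0],[0,0,0],[0,0,0],[0,0,0],[0,0,0]],"travel":[[0,0,0],[0,0,0],[0,0,0],[0,0,0],[0,0,0]],"fingers":[0.5,0.7,0.9,1,1]}' >/dev/null;python3 g.py
python3 -m jog '{"angular":[[0,0,0],[0,0,0]],"travel":[[0,0,0],[0,0,0]],"fingers":[1,1]}' >/dev/null;python3 g.py
```

```text
100.29 [527.5  27.3 151.1] [0.1 0.4 0.9] [ 0.01 -0.    0.03] 69.6
100.32 [527.4  27.3 152.2] [-1.5 -0.7  5.3] [-0.11  0.59 -0.01] 20.3
100.32 [527.4  27.3 152.2] [-1.6 -0.7  5.4] [-0.08  0.58  0.04] 20.4
```

```bash

python3 -m jog '{"angular":[[0,0,0],[0,0,0],[0,0,0]],"travel":[[-0.3,0,0],[-0.6,0,0],[-1,0,0]],"fingers":[1,1,1]}' >/dev/null;python3 g.py &&
python3 -m jog '{"angular":[[0,0,0],[0,0,0],[0,0,0],[0,0,0],[0,0,0]],"travel":[[-0.6,0,0],[-1.2,0,0],[-1.8,0,0],[-2.4,0,0],[-3,0,0]],"fingers":[1,1,1,1,1]}' >/dev/null;python3 g.py
```

```text
100.39 [529.   19.  152.2] [-3.4  2.6  5.8] [ 0.45  0.61 -0.04] 20.2
100.38 [534.7 -10.6 152.2] [-1.9  3.3  5.1] [ 0.57  0.6  -0.02] 20.3
```

Moving freely at about 3 N. I'll continue to the rear stop.

```bash

python3 -m jog '{"angular":[[0,0,0],[0,0,0],[0,0,0],[0,0,0],[0,0,0]],"travel":[[-0.8,0,0],[-1.6,0,0],[-2.4,0,0],[-3.2,0,0],[-4,0,0]],"fingers":[1,1,1,1,1]}' >/dev/null;python3 g.py &&
python3 -m jog '{"angular":[[0,0,0],[0,0,0],[0,0,0],[0,0,0],[0,0,0]],"travel":[[-0.7,0,0],[-1.4,0,0],[-2.1,0,0],[-2.8,0,0],[-3.3,0,0]],"fingers":[1,1,1,1,1]}' >/dev/null;python3 g.py
```

```text
100.38 [542.1 -50.  152.2] [-1.1  2.6  4.7] [0.63 0.49 0.02] 20.6
100.36 [548.3 -82.8 152.2] [-1.2  3.6  4.5] [ 0.61  0.39 -0.06] 20.2
```

```bash

cat > f.py <<'E'
from h import *
import sys
s=read_state();print(s["eef_pos"].round(1),s["force"].round(1),s["torque"].round(2));sys.exit(int(np.hypot(*s["force"][:2])>9))
E
python3 -m jog '{"angular":[[0,0,0],[0,0,0]],"travel":[[-0.2,0,0],[-0.2,0,0]],"fingers":[1,1]}' >/dev/null;python3 f.py &&
python3 -m jog '{"angular":[[0,0,0],[0,0,0]],"travel":[[-0.2,0,0],[-0.2,0,0]],"fingers":[1,1]}' >/dev/null&&python3 f.py &&
python3 -m jog '{"angular":[[0,0,0],[0,0,0]],"travel":[[-0.2,0,0],[-0.2,0,0]],"fingers":[1,1]}' >/dev/null&&python3 f.py &&
python3 -m jog '{"angular":[[0,0,0],[0,0,0]],"travel":[[-0.2,0,0],[-0.2,0,0]],"fingers":[1,1]}' >/dev/null&&python3 f.py
```

```text
[548.8 -85.1 152.2] [-0.9  2.2  5.4] [0.37 0.36 0.01]
[549.1 -86.9 152.2] [-0.3  3.1  5.2] [ 0.44  0.33 -0.04]
[549.5 -88.9 152.2] [-0.9  1.7  5.4] [ 0.39  0.32 -0.03]
[549.8 -90.6 152.2] [-0.8  2.6  4.8] [ 0.51  0.38 -0.05]
```

```bash

python3 -m jog '{"angular":[[0,0,0],[0,0,0]],"travel":[[-0.1,0,0],[-0.1,0,0]],"fingers":[1,1]}' >/dev/null;python3 f.py &&
python3 -m jog '{"angular":[[0,0,0],[0,0,0]],"travel":[[-0.1,0,0],[-0.1,0,0]],"fingers":[1,1]}' >/dev/null&&python3 f.py &&
python3 -m jog '{"angular":[[0,0,0],[0,0,0]],"travel":[[-0.1,0,0],[-0.1,0,0]],"fingers":[1,1]}' >/dev/null&&python3 f.py &&
python3 -m jog '{"angular":[[0,0,0],[0,0,0]],"travel":[[-0.1,0,0],[-0.1,0,0]],"fingers":[1,1]}' >/dev/null&&python3 f.py
```

```text
[549.9 -90.6 152.2] [-1.1  4.8  5.6] [ 0.88  0.41 -0.07]
[549.8 -90.6 152.2] [-1.6  6.4  7.4] [ 1.25  0.57 -0.03]
[549.9 -90.6 152.2] [-2.7  9.1  6.9] [ 1.62  0.64 -0.12]
```

Against the rear stop: position fixed while the force rises to 9 N. Now back off the command by 2 mm so the load is released, then open, rise and check.

```bash

python3 -m jog '{"angular":[[0,0,0],[0,0,0]],"travel":[[0.2,0,0],[0.2,0,0]],"fingers":[1,1]}' >/dev/null;python3 f.py
python3 -m jog '{"angular":[[0,0,0],[0,0,0],[0,0,0],[0,0,0]],"travel":[[0,0,0],[0,0,0],[0,0,0],[0,0,0]],"fingers":[0.6,0.2,0.1,0.1]}' >/dev/null;python3 f.py
python3 -m jog '{"angular":[[0,0,0],[0,0,0],[0,0,0],[0,0,0],[0,0,0]],"travel":[[0,0,-2],[0,0,-5],[0,0,-9],[3,0,-12],[3,0,-12]],"fingers":[0,0,0,0,0]}' >/dev/null;python3 f.py
python3 -c "
from h import *
import cv2,pickle
c=camera_model('wrist');im=get_image('wrist');pickle.dump(c,open('w5.pkl','wb'))
t=get_image('top')
a=cv2.resize(t[170:250,255:385],None,fx=4.9231,fy=4.9231)[:300]
cv2.imwrite('pics/w5.png',np.vstack([cv2.resize(im,(480,300)),cv2.resize(t[140:250,190:450],(480,203))])[:,:,::-1])"
```

```text
[549.8 -90.6 152.2] [-0.2  5.   5.9] [ 0.89  0.43 -0.09]
[549.5 -92.9 151.2] [ 0.6 -0.7  0. ] [ 0.02 -0.02 -0.06]
[545.6 -60.4 274. ] [-0.2 -0.3 -0.9] [-0.02  0.01  0.01]
```

View pics/w5.png

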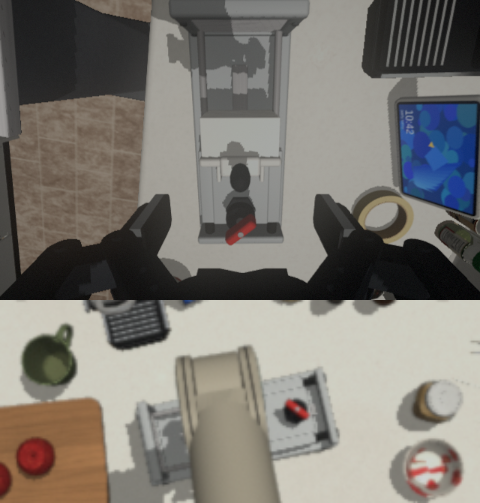

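The picture shows the bay open and the pusher right back. The grip is still turned, the jar, dish and mug are where they were, and the gripper is clear of everything.

```bash
python3 -c "
from h import *;st();print(finish_job())"
```

```text
21.4 [544.  -63.4 271.2] [-1.7999e+02  4.0000e-02  1.0036e+02] F [-0.3  0.3 -0.7] T [-0.01  0.03  0.01] w 85.4
the job is handed in; nothing more can be done
None
```

The plunger is parked and the pusher is fully back, so the loading bay is open. The job was handed in at 21.4 s, with no verdict reported.

- **Plunger:** I lifted the T-grip about 12 mm and turned it clockwise about 52° until it met the stop, at 0.25 N·m. I then let it down to about 7 mm of lift, where the load fell to near zero, which fits the rest notch. It stayed turned when I let go. The camera height check agreed with about 7 mm, but on its own it could not rule out 10 mm; the force reading is what settled it.
- **Pusher:** I drew it back 120 mm by the black handle at about 3 N. It then stood still while the force rose to 9 N, which is the rear stop.
- **Last checks:** The final pictures show the bay open and the grip still turned. By eye, the dish, jar and mug had not moved. The gripper was clear of everything with no load on it.

The finger widths read 1–3 mm under the stated sizes (12 for 13 mm, 20 for 23 mm). I took that as sensor or pad offset.

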